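# Ready the examination torch

### The arm

A 6-joint arm with a two-finger parallel gripper is mounted at the origin on the work surface. World frame = base frame: x ahead of the robot, y to its left, z up, the work surface at z = 0. Lengths are in m, angles in rad, forces in N, time in s.
With the tool pointing down it reaches from about 0.325 to 0.75 m from the base axis. Payload 7.6 kg.
Tool frame: the origin (TCP) lies on the mounting face of the last link; the fingertips stand 173 mm ahead of it and the grasp point (between the pads) lies 155 mm ahead of it; z points along the fingers, y is the line along which they close (so a half turn about z gives the same grasp; the last joint's range is limited). The gripper opens to 85 mm and grips with 20 to 120 N. Pads are 22 mm wide; open, the fingers measure 114 mm over their backs; the gripper's body (76 mm by 85 mm) begins 54 mm behind the grasp point. The pads swing forward as they close: fully open they stand 13 mm farther back than shut.
Start: joints at [-1.398, 0.052, 1.401, -0, 1.689, -0.07], TCP at [0.126, -0.51, 0.405] pointing down, gripper open.
Joint ranges: [-2.9, 2.9], [-0.91, 2.17], [0.12, 2.37], [-1.06, 4.2], [0.26, 2.73], [-2.93, 2.93]. Speed limits (rad/s): [2.57, 2.57, 3.01, 3.14, 3.14, 3.14].

### API

Orientations are given as a rotation vector (axis times angle).
In Python, from cell import ctrl gives the robot as it stands. The module is installed in compiled form; this text tells all that it offers.
- The arm moves only by the tool servo_tool, never from a script. Its arguments are lists of equal length, an entry for each row: "xyz": the shift along the tool's x, y, z in m, a list of three; "dr": the turn, a rotation vector about the tool's x, y, z in degrees, a list of three; "grip": the finger opening in m, from 0 to 0.0854. In form: {"xyz": [[x, y, z], ...], "dr": [[rx, ry, rz], ...], "grip": [grip, ...]}. A call has exactly 10 rows; each row shifts and turns the commanded pose from where the row before left it, along the tool's axes as they then stand; what a row does not reach is not made up. A row lasts 1/8 s, in which the tool goes at most 62.5 mm and 10.7 degrees, less where a joint would pass 70% of its speed; a pose out of reach is approached as far as the arm can. A call with a gripper value outside its range is refused whole. The fingers move at their own pace and stop on an object; "newtons" is the grip in N (left out, the last holds). Time passes only in rows, so rows that do not move let the fingers close, or fill a call up. It gives the time, the measured TCP pose, the force, the opening and the grip force at its end, in the units of the state.
- ctrl.read_state(): the state, without advancing time (a new reading comes with each control period).
- ctrl.snapshot(name): name is "side" or "top"; returns a dict with "frame" (480x640x3 uint8, red, green, blue), "mtx" (3x3 intrinsics, pixels), "xyz" and "orientation" of the camera in the world. Camera axes: x right, y down, z forward; pixel columns grow to the right and rows downward; lengths in m; the calibration is good to about 2 mm. A picture is of the moment at which its call begins. There is no depth.
- ctrl.sign_off(): hands the job in; it is judged then, once.
Trained networks look in the newest picture that a camera, given by its name, has taken for a name from the list of things; names that differ only in an ending like _2 or _b are one class to them, and where a whole thing is asked for, a point or a joint stands for the part that bears it (a point fixed in the world has none). Each returns a list of dicts, best first, with "p" (0 to 1); they miss things now and then, are a little off and sometimes report something else, mostly with a low value. They report only what shows in the picture. A call takes as long as a camera call. They do not tell look-alikes from the thing itself.
- ctrl.silhouettes(camera, name): "pixels" (480x640 bool, what is visible of it) and "rect" ([centre column, centre row, width, height] in pixels, round what is visible of it).
The state is a dict: "clock": time; "q": joint angles; "qd": joint speeds; "joint_efforts": joint torques, N m; "position": TCP position; "eef_rot": TCP orientation; "contact_force": force on the tool from outside, world axes, zero at the start; "moment": the same for the moment, N m; "finger_gap": finger opening in m; "grasp_force": force on a finger pad.
Only numpy, scipy, OpenCV 4.12 (cv2) and the standard library are available. Lean on these libraries where they do the work, as an engineer would, in place of code of your own. Each camera call takes 0.05 s, during which the arm holds its last target. There are 200 camera calls.

### The job

Get the forensic torch ready to examine the green bottle on the rail stand: lift the orange cap off its lens and set it mouth down, flat in the round blue dish, then pull the torch up out of its charging cup and lay it in the sloping white cradle, tail against the foot stop and bare lens at the raised end facing the bottle. Put both down gently rather than dropping them, and do not knock or shift the bottle or anything else on the bench.

Things in the scene. Friction and masses are not known exactly. Their poses are not given: they have to be found in the camera images.
- torch: Black torch, 160 mm long, about 0.3 kg, balancing 71 mm from the tail, standing tail down and lens up in the charging cup. Barrel 34 mm across for the first 110 mm from the tail, then a head 44 mm across and 50 mm long with a flat violet lens at its end. Origin at the centre of the flat tail, z axis along the torch towards the lens. Round, so its turn about z does not matter.
- torch_tail (a point): Centre of the torch's flat tail (same point as the torch's origin).
- torch_lens (a point): Centre of the torch's lens face, 160 mm from the tail.
- cap: Orange lens cap, a round cup 54 mm across and 40 mm high (inside 48 mm across and 35 mm deep), 40 g, sitting loosely mouth down over the top 35 mm of the torch's head. Origin at the centre of the open mouth, z axis from the mouth towards the closed end (up).
- cup: Fixed upright charging cup for the torch, grey with a blue band and a black foot: 54 mm across, 72 mm high, bore 40 mm across with its floor 8 mm above the bench (the torch's tail stands on it). Origin at the centre of its underside, z up.
- cup_rim (a point): Centre of the charging cup's mouth, 72 mm above the bench.
- dish: Fixed round blue cap dish, 82 mm across, rim 10 mm high, inside 74 mm across with its floor 4 mm above the bench. Origin at the centre of its underside, z up.
- cradle: Fixed stand: aluminium rail 400 mm long, 30 wide, 12 high, with a white V cradle near one end and a round grey stage (90 mm across, 20 high) for the bottle 325 mm along. Origin on the bench below cradle_foot; y runs along the rail to the bottle, z up. The V (90 degrees, 4 mm walls) slopes up at 25 degrees along +y under the torch's first 96 mm; the torch's head overhangs freely.
- cradle_foot (a point): Where the centre of the torch's tail lies when fully seated: 45 mm above the bench, on the face of the foot stop, a plate 44 mm square and 6 mm thick across the low end. The V's walls rise to 6 mm below the line from cradle_foot to cradle_head, which is the seated torch's axis.
- cradle_head (a point): Where the centre of the lens lies when the torch is fully seated: 160 mm from cradle_foot, 145 mm along the cradle's y and 68 mm higher.
- exhibit: Green glass bottle with a paper label, 62 mm across and 210 mm high, standing loose on the round stage. Origin at the centre of its underside, z up. Leave alone.
- powder_jar: Amber jar with a black lid, 68 mm across, 65 mm high, on the bench. Origin at the centre of its underside. Leave alone.
- can: Red can, 66 mm across, 120 mm high, on the bench. Origin at the centre of its underside. Leave alone.
- tent: Yellow plastic evidence marker, a tent 50 by 60 mm and 55 mm high, on the bench. Origin at the centre of its underside. Leave alone.
- brush_cup: White cup 68 mm across and 95 mm high holding three brushes that reach 175 mm up. Origin at the centre of its underside. Leave alone.
- spare_bottle: Second green bottle, 62 mm across, 190 mm high, on the bench at the far side. Origin at the centre of its underside. Leave alone.
Things that resemble listed ones, but are neither listed nor needed, are in the scene too. Several things have the shape of the cap; the one meant has the colours described above.

How it is judged:
By the outcome, as a careful person would: the job done as asked, in the order asked, and still so for the second after the job is handed in, with the robot touching nothing.
It also fails if it takes over 54 s, if anything falls off the work surface, if the arm or the gripper's body presses on something with over 40 N, if the wrist force passes 120 N, or if a joint passes its speed limit or range.

## Working session

There is one attempt and no reset: what is moved stays moved. The work goes in short steps, Python scripts to look and compute and a tool call to move; the robot and the scene stay as the last step left them, time stands still between calls to the robot, and variables do not carry over. Pictures are saved under pics/ and viewed, at most 10 in all, crops included, and the job is handed in when it is done.

Besides the shell and the picture viewer there is one more tool, called after "Call:" by a JSON object that holds its "api" and its "payload", one argument or row to a line. servo_tool: Moves the arm, as the interface text tells. Its arguments: {"type":"object","properties":{"xyz":{"type":"array"},"dr":{"type":"array"},"grip":{"type":"array"},"newtons":{"type":"number"}},"required":["xyz","dr","grip"]}

```bash
mkdir -p pics
cat > h.py <<'E'
import numpy as np, cv2
from scipy.spatial.transform import Rotation as R
from cell import ctrl
def snap(n,f=None):
    s=ctrl.snapshot(n)
    if f: cv2.imwrite('pics/'+f,cv2.cvtColor(s['frame'],cv2.COLOR_RGB2BGR))
    return s
def rot(s):
    o=np.array(s['orientation'],float)
    return o if o.shape==(3,3) else R.from_rotvec(o).as_matrix()
def proj(s,P):
    c=(np.atleast_2d(P)-np.array(s['xyz']))@rot(s); u=c@np.array(s['mtx']).T
    return u[:,:2]/u[:,2:]
def ray(s,uv):
    d=rot(s)@np.linalg.solve(np.array(s['mtx']),[uv[0],uv[1],1.]); return np.array(s['xyz']),d
def atz(s,uv,z):
    o,d=ray(s,uv); return o+d*(z-o[2])/d[2]
E
python3 - <<'E'
from h import *
for n in ['top','side']:
    s=snap(n,n+'0.png'); print(n,s['xyz'],s['orientation'],s['mtx'])
    for k in ['torch','cap','cup','dish','cradle','exhibit','powder_jar','can','tent','brush_cup','spare_bottle']:
        print(k,[(round(d['p'],2),np.round(d['rect']).tolist(),int(d['pixels'].sum())) for d in ctrl.silhouettes(n,k)])
st=ctrl.read_state();print(st['clock'],st['position'],st['eef_rot'],st['finger_gap'])
E
```

```text
top [ 0.44725042 -0.04890907  1.34801699] [-2.20438551  2.14357427 -0.13612664] [[597.01080197   0.         321.57102161]
 [  0.         597.01080197 255.20877124]
 [  0.           0.           1.        ]]
torch []
cap [(0.89, [451.0, 316.0, 29.0, 30.0], 691), (0.82, [497.0, 325.0, 34.0, 23.0], 530), (0.47, [512.0, 259.0, 57.0, 32.0], 1313)]
cup [(0.67, [434.0, 319.0, 32.0, 37.0], 686)]
dish [(0.96, [387.0, 248.0, 37.0, 37.0], 1049), (0.25, [431.0, 318.0, 32.0, 40.0], 673)]
cradle [(0.87, [225.0, 254.0, 173.0, 41.0], 2926)]
exhibit [(0.7, [138.0, 249.0, 49.0, 34.0], 1335)]
powder_jar [(0.69, [313.0, 178.0, 28.0, 39.0], 1000)]
can [(0.56, [313.0, 177.0, 28.0, 38.0], 1032)]
tent [(0.81, [442.0, 203.0, 30.0, 27.0], 646)]
brush_cup [(0.68, [513.0, 258.0, 60.0, 32.0], 1317)]
spare_bottle [(0.76, [221.0, 176.0, 34.0, 43.0], 1060)]
side [ 0.23800961 -1.01488126  0.88065818] [-2.1906115   0.35374339 -0.21090974] [[597.12524799   0.         316.45734438]
 [  0.         597.12524799 238.71721542]
 [  0.           0.           1.        ]]
torch [(0.75, [301.0, 360.0, 21.0, 24.0], 411)]
cap [(0.85, [301.0, 332.0, 29.0, 40.0], 1042), (0.7, [317.0, 446.0, 32.0, 46.0], 1147)]
cup [(0.63, [298.0, 380.0, 44.0, 49.0], 1543)]
dish [(0.6, [353.0, 325.0, 41.0, 30.0], 982)]
cradle [(0.71, [289.0, 236.0, 65.0, 92.0], 1984)]
exhibit [(0.86, [266.0, 159.0, 22.0, 76.0], 1453)]
powder_jar [(0.96, [242.0, 314.0, 32.0, 43.0], 1269)]
can [(0.68, [385.0, 246.0, 30.0, 57.0], 1480)]
tent [(0.63, [289.0, 235.0, 66.0, 93.0], 1976), (0.6, [428.0, 352.0, 32.0, 42.0], 835)]
brush_cup [(0.78, [400.0, 398.0, 50.0, 101.0], 3111)]
spare_bottle [(0.96, [353.0, 190.0, 32.0, 74.0], 1456)]
1.2 [ 0.1262381  -0.50959492  0.40473395] [ 3.11838476e+00  3.80488511e-01 -1.60256922e-05] 0.08551955107138783
```

View pics/top0.png

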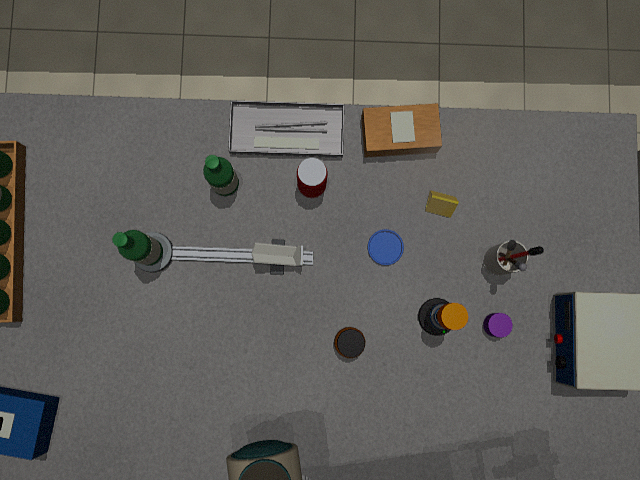

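View pics/side0.png

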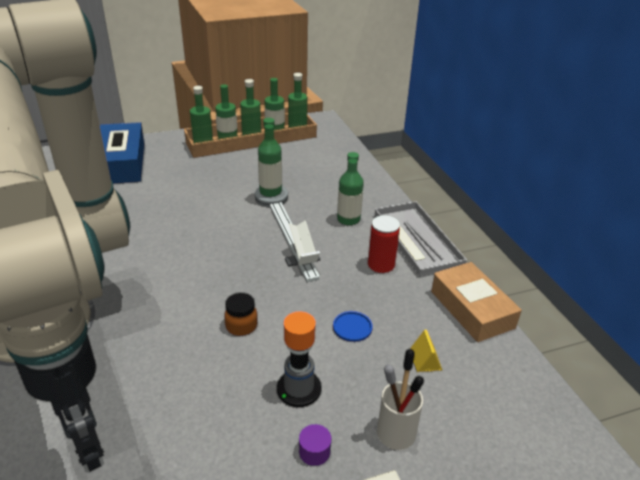

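The top view shows the orange cap on the torch at (453,317), the blue dish at (386,247), the cradle V at (278,255) with its low end at (308,257), and the exhibit at (135,245). The cap candidates are orange at top (453,317) / side (300,332) and purple at top (498,325) / side (315,446). The orange one fits because of its colour and because it sits on the torch. I'll measure it and confirm in a crop.

```bash
cat > m.py <<'E'
from h import *
from scipy.optimize import least_squares
T=snap('top'); S=snap('side')
def mask(s,lo,hi,box):
    h=cv2.cvtColor(s['frame'],cv2.COLOR_RGB2HSV); m=cv2.inRange(h,lo,hi); k=np.zeros_like(m); x0,y0,x1,y1=box; k[y0:y1,x0:x1]=m[y0:y1,x0:x1]; return k
def cyl(s,c,r,z0,z1):
    a=np.linspace(0,2*np.pi,60); P=np.concatenate([np.c_[c[0]+r*np.cos(a),c[1]+r*np.sin(a),0*a+z] for z in (z0,z1)])
    h=cv2.convexHull(proj(s,P).astype(np.float32))[:,0]; return h.min(0),h.max(0)
def fit(ms,r,z0,z1,c0):
    B=[]
    for s,m in ms:
        ys,xs=np.nonzero(m); B.append((s,np.array([xs.min(),ys.min()])-.0,np.array([xs.max()+1,ys.max()+1])))
    def f(c): return np.concatenate([np.r_[(cyl(s,c,r,z0,z1)[0]-lo+.5),(cyl(s,c,r,z0,z1)[1]-hi+.5)] for s,lo,hi in B])
    o=least_squares(f,c0); return o.x,np.round(o.fun,1)
orange=((6,150,120),(18,255,255))
mt=mask(T,*orange,(430,290,480,340)); ms=mask(S,*orange,(270,300,330,360))
c0=atz(T,(453,317),.173)[:2]
print('cap both',fit([(T,mt),(S,ms)],.027,.133,.173,c0),'top',fit([(T,mt)],.027,.133,.173,c0),'side',fit([(S,ms)],.027,.133,.173,c0))
blue=((105,120,60),(125,255,255))
dt=mask(T,*blue,(360,220,412,275)); ds=mask(S,*blue,(325,305,380,350)); d0=atz(T,(386,247),.01)[:2]
print('dish',fit([(T,dt),(S,ds)],.041,0,.01,d0),fit([(T,dt)],.041,0,.01,d0)[0])
img=cv2.resize(T['frame'][225:285,110:325],None,fx=3.5,fy=3.5,interpolation=cv2.INTER_CUBIC)
i2=cv2.resize(S['frame'][190:290,250:340],None,fx=3.5,fy=3.5,interpolation=cv2.INTER_CUBIC)
i3=cv2.resize(S['frame'][300:480,250:400],None,fx=1.9,fy=1.9,interpolation=cv2.INTER_CUBIC)
C=np.zeros((600,760,3),np.uint8); C[:210,:752]=img[:210,:752]; C[220:570,:315]=i2; C[220:562,330:615]=i3
cv2.imwrite('pics/crop1.png',C[...,::-1])
E
python3 m.py
```

```text
cap both (array([ 0.4622879 , -0.33096854]), array([-4.6, -0.5,  0. ,  0.1, -0.1, -2. ,  1.1,  0.7])) top (array([ 0.46210503, -0.32932203]), array([-5.4, -0.4, -0.8,  0.2])) side (array([ 0.46210502, -0.32987442]), array([-0.4, -2.4,  0.8,  0.2]))
dish (array([ 0.61539479, -0.21497653]), array([-0.2,  0.4,  0.3,  0.8,  0.1, -1.6,  1.2,  1.3])) [ 0.61559592 -0.21487844]
```

View pics/crop1.png

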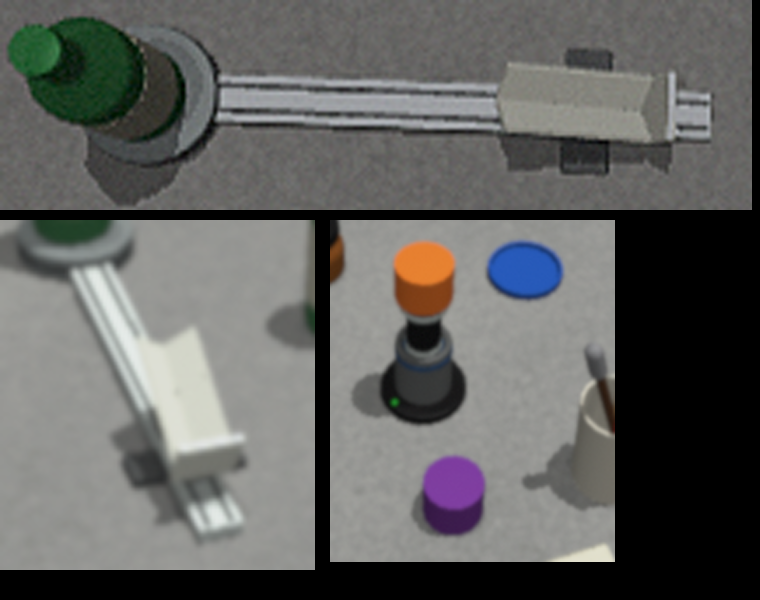

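The crop confirms that the orange cap sits on the torch in the grey cup; the purple one at crop (453,495) is a decoy on the bench. The V, foot stop and rail end are clear, with the rail's low end at crop (711,117). Next I'll fit the cradle pose and check it with an overlay.

```bash
cat > cr.py <<'E'
from h import *
from scipy.optimize import least_squares
T=snap('top'); S=snap('side')
t=np.radians(25); d=np.array([0,np.cos(t),np.sin(t)]); n=np.array([0,-np.sin(t),np.cos(t)]); F=np.array([0,0,.045])
ax=lambda x,a,h: F+np.array([x,0,0])+a*d+h*n
ct=lambda u,v:(u/3.5+110,v/3.5+225)
cs=lambda u,v:(u/3.5+250,(v-220)/3.5+190)
def W(p,P): 
    c,s=np.cos(p[2]),np.sin(p[2]); P=np.atleast_2d(P); return np.c_[p[0]+c*P[:,0]-s*P[:,1],p[1]+s*P[:,0]+c*P[:,1],P[:,2]]
def model(p):
    e=p[3]; return [(T,(.015,-e,.012),ct(711,93)),(T,(-.015,-e,.012),ct(711,141)),(S,(.015,-e,.012),cs(241,517)),(S,(-.015,-e,.012),cs(202,529)),
    (T,(0,.325-.045,.02),ct(217,94)),(T,(.045,.325,.02),ct(150,26)),(T,(-.045,.325,.02),ct(150,163)),
    (T,ax(.022,.096,-6e-3),ct(508,64)),(T,ax(-.022,.096,-6e-3),ct(500,130)),(S,ax(.022,.096,-6e-3),cs(193,328)),(S,ax(-.022,.096,-6e-3),cs(140,340))]
f=lambda p: np.concatenate([(proj(s,W(p,P))[0]-np.array(uv)) for s,P,uv in model(p)])
c0=atz(T,(300,257),.01)
if __name__=='__main__':
    o=least_squares(f,[c0[0],c0[1],0,.036],loss='soft_l1'); p=o.x; print(p,np.degrees(p[2])); print(np.round(f(p).reshape(-1,2),1).tolist())
    print('head',W(p,ax(0,.16,0)),'stage',W(p,[0,.325,.02])); np.save('cradle.npy',p)
    def draw(s,box,k):
        x0,y0,x1,y1=box; im=cv2.resize(s['frame'][y0:y1,x0:x1],None,fx=k,fy=k,interpolation=cv2.INTER_CUBIC)
        def L(P,c): cv2.polylines(im,[np.int32((proj(s,W(p,P))+.5-[x0,y0])*k)],False,c,1,cv2.LINE_AA)
        e=p[3]; L([(.015,.3,.012),(.015,-e,.012),(-.015,-e,.012),(-.015,.3,.012)],(255,0,0))
        a=np.linspace(0,6.3,60); L(np.c_[.045*np.cos(a),.325+.045*np.sin(a),0*a+.02],(255,0,0))
        L([ax(0,0,0),ax(0,.16,0)],(0,255,0)); L([ax(-.018,0,-.006),ax(-.018,.096,-.006),ax(0,.096,-.024),ax(.018,.096,-.006),ax(.018,0,-.006)],(255,0,255)); L([ax(0,0,-.024),ax(0,.096,-.024)],(255,0,255))
        L([ax(-.022,0,-.022),ax(-.022,0,.022),ax(.022,0,.022),ax(.022,0,-.022)],(255,255,0))
        return im
    A=draw(T,(105,225,325,285),3.6); B=draw(S,(250,190,340,290),3.6); C=np.zeros((590,800,3),np.uint8); C[:216,:792]=A; C[225:585,:324]=B
    cv2.imwrite('pics/ov.png',C[...,::-1])
E
python3 cr.py
```

```text
[ 0.58512898 -0.01697034 -0.00872923  0.03458294] -0.5001478691016767
[[0.3, -0.1], [-0.2, -0.5], [0.5, 0.5], [-1.0, -0.4], [0.1, 0.6], [0.3, -0.7], [-2.4, 0.3], [0.5, -0.8], [1.8, 0.8], [0.8, -1.1], [-2.1, -1.5]]
head [[0.58639478 0.12803338 0.11261892]] stage [[0.58796594 0.30801728 0.02      ]]
```

View pics/ov.png

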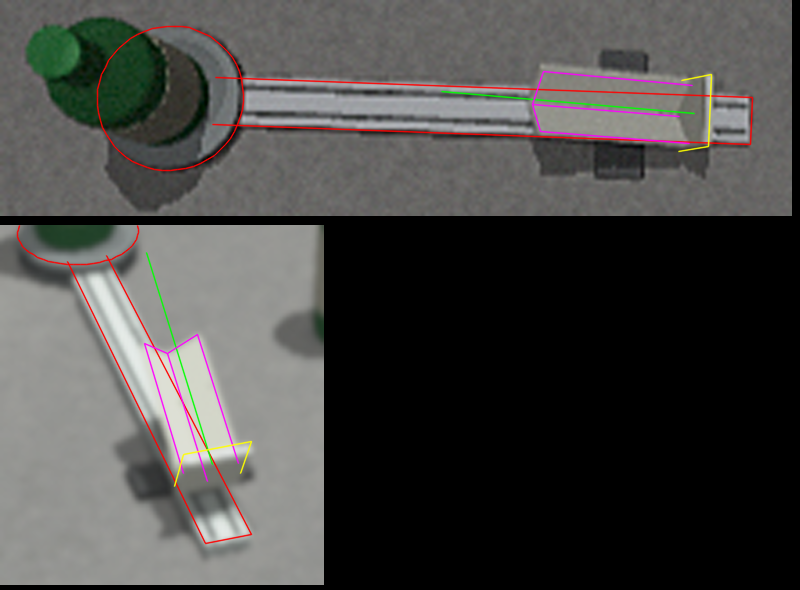

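The overlay fits to within about 1 px: cradle_foot is at about (0.585, -0.017), the lens end at (0.586, 0.128) and the yaw at -0.5°. I'll refit the cap and dish with a smoother solver, locate the neighbours, and write a row planner.

```bash
python3 - <<'E'
s=open('m.py').read()
s=s.replace("h=cv2.convexHull(proj(s,P).astype(np.float32))[:,0]","h=proj(s,P)").replace("o=least_squares(f,c0)","o=least_squares(f,c0,loss='soft_l1',f_scale=.5)")
s=s[:s.index('img=')]
open('m.py','w').write(s)
E
cat >> m.py <<'E'
for nm,uv,z in [('purple',(498,325),.04),('brush',(510,258),.095),('tent',(441,204),.03),('jar',(350,343),.065),('can',(312,168),.12),('cupfoot',(434,318),.0)]: print(nm,atz(T,uv,z).round(3))
E
cat >> h.py <<'E'
def down(az,tilt=0):  # tool y at azimuth az (deg), tilt about it (deg)
    a=np.radians(az); y=np.array([np.cos(a),np.sin(a),0]); z=np.array([0,0,-1.]); x=np.cross(y,z)
    return np.c_[x,y,z]@R.from_euler('y',tilt,degrees=True).as_matrix()
def cur():
    st=ctrl.read_state(); return np.array(st['position']),R.from_rotvec(st['eef_rot']).as_matrix()
def plan(p0,R0,p1,R1,n):
    w=R.from_matrix(R0.T@R1).as_rotvec(degrees=True)/n; Q=R0.copy(); p=np.array(p0,float)
    out=[]
    for i in range(n):
        tgt=np.array(p0)+(np.array(p1)-p0)*(i+1)/n
        x=np.round(Q.T@(tgt-p),4); w_=np.round(w,2); out.append(x.tolist()); p=p+Q@x; Q=Q@R.from_rotvec(w_,degrees=True).as_matrix()
    print('xyz',out,'dr',w_.tolist(),'end',p.round(4)); return p,Q
E
python3 m.py
python3 - <<'E'
from h import *
p,Q=cur()
p,Q=plan(p,Q,[.462,-.330,.375],down(-40),9)
E
```

```text
cap both (array([ 0.46170509, -0.33203682]), array([-4.1, -0.1,  0.5,  0.4, -0.3, -1.5,  1. ,  1.2])) top (array([ 0.46205916, -0.3341978 ]), array([-3. , -0.3,  1.6,  0.3])) side (array([ 0.46146637, -0.33089767]), array([-0.6, -2. ,  0.6,  0.8]))
dish (array([ 0.61580124, -0.21437545]), array([-0.5,  0.3,  0.1,  0.6,  0.2, -1.9,  1.3,  1. ])) [ 0.61684182 -0.21486478]
purple [ 0.447 -0.46   0.04 ]
brush [ 0.589 -0.469  0.095]
tent [ 0.714 -0.336  0.03 ]
jar [ 0.4   -0.135  0.065]
can [ 0.764 -0.043  0.12 ]
cupfoot [ 0.458 -0.328  0.   ]
xyz [[0.041, -0.0104, 0.0033], [0.0416, -0.0075, 0.0033], [0.0421, -0.0046, 0.0033], [0.0423, -0.0016, 0.0033], [0.0423, 0.0013, 0.0033], [0.0421, 0.0043, 0.0033], [0.0417, 0.0072, 0.0033], [0.041, 0.0102, 0.0033], [0.0403, 0.0129, 0.0033]] dr [0.0, 0.0, -4.01] end [ 0.462 -0.33   0.375]
```

Call:
{"api": "servo_tool", "payload": {
  "xyz": [
    [0.041, -0.0104, 0.0033],
    [0.0416, -0.0075, 0.0033],
    [0.0421, -0.0046, 0.0033],
    [0.0423, -0.0016, 0.0033],
    [0.0423, 0.0013, 0.0033],
    [0.0421, 0.0043, 0.0033],
    [0.0417, 0.0072, 0.0033],
    [0.041, 0.0102, 0.0033],
    [0.0403, 0.0129, 0.0033],
    [0, 0, 0]
  ],
  "dr": [
    [0, 0, -4],
    [0, 0, -4],
    [0, 0, -4],
    [0, 0, -4],
    [0, 0, -4],
    [0, 0, -4],
    [0, 0, -4],
    [0, 0, -4],
    [0, 0, -4],
    [0, 0, 0]
  ],
  "grip": [0.085, 0.085, 0.085, 0.085, 0.085, 0.085, 0.085, 0.085, 0.085, 0.085],
  "newtons": 25
}}

```text
clock: 2.75
position: [0.4639, -0.3287, 0.3743]
eef_rot: [-2.845, -1.331, 0.0]
contact_force: [0.3, -0.1, -0.2]
finger_gap: 0.0849
grasp_force: 0.0
```

Run:
```python
from h import *
p,Q=cur(); st=ctrl.read_state(); print(st['clock'],p.round(4),Q.round(3).tolist(),np.round(st['q'],3))
plan(p,Q,[.462,-.331,.315],down(-40),6)
```

```text
2.75 [ 0.4639 -0.3287  0.3743] [[0.641, 0.768, -0.001], [0.768, -0.641, 0.001], [0.0, -0.001, -1.0]] [-0.681  0.186  1.317  0.     1.64   0.014]
xyz [[-0.0005, 0.0, 0.0099], [-0.0005, 0.0, 0.0099], [-0.0005, 0.0, 0.0098], [-0.0005, 0.0, 0.0099], [-0.0005, 0.0, 0.0099], [-0.0005, 0.0, 0.0099]] dr [-0.01, -0.0, 0.02] end [ 0.462  -0.3309  0.315 ]
```

Call:
{"api": "servo_tool", "payload": {
  "xyz": [
    [-0.0007, 0, 0.012],
    [-0.0007, 0, 0.012],
    [-0.0007, 0, 0.012],
    [-0.0007, 0, 0.012],
    [0, 0, 0.011],
    [0, 0, 0],
    [0, 0, 0],
    [0, 0, 0],
    [0, 0, 0],
    [0, 0, 0]
  ],
  "dr": [
    [0, 0, 0],
    [0, 0, 0],
    [0, 0, 0],
    [0, 0, 0],
    [0, 0, 0],
    [0, 0, 0],
    [0, 0, 0],
    [0, 0, 0],
    [0, 0, 0],
    [0, 0, 0]
  ],
  "grip": [0.085, 0.085, 0.085, 0.085, 0.085, 0.085, 0.05, 0.05, 0.05, 0.05],
  "newtons": 25
}}

```text
clock: 4.0
position: [0.4604, -0.3324, 0.3167]
eef_rot: [2.847, 1.325, 0.001]
contact_force: [-1.3, 1.0, 3.5]
finger_gap: 0.0534
grasp_force: 26.3
```

Run:
```python
from h import *
p,Q=cur(); st=ctrl.read_state(); print(st['clock'],p.round(4),st['contact_force'],st['finger_gap'])
```

```text
4.0 [ 0.4604 -0.3324  0.3167] [-1.27221375  0.97494132  3.52990694] 0.05343754362435227
```

Call:
{"api": "servo_tool", "payload": {
  "xyz": [
    [0, 0, -0.004],
    [0, 0, -0.008],
    [0, 0, -0.01],
    [0, 0, -0.012],
    [0, 0, -0.012],
    [0, 0, -0.012],
    [0, 0, -0.012],
    [0, 0, -0.01],
    [0, 0, 0],
    [0, 0, 0]
  ],
  "dr": [
    [0, 0, 0],
    [0, 0, 0],
    [0, 0, 0],
    [0, 0, 0],
    [0, 0, 0],
    [0, 0, 0],
    [0, 0, 0],
    [0, 0, 0],
    [0, 0, 0],
    [0, 0, 0]
  ],
  "grip": [0.05, 0.05, 0.05, 0.05, 0.05, 0.05, 0.05, 0.05, 0.05, 0.05]
}}

```text
clock: 5.25
position: [0.4603, -0.3323, 0.3955]
eef_rot: [-2.848, -1.325, 0.001]
contact_force: [-0.4, -0.2, -1.2]
finger_gap: 0.0535
grasp_force: 26.4
```

Run:
```python
from h import *
p,Q=cur(); st=ctrl.read_state(); print(st['clock'],p.round(4),st['contact_force'],st['finger_gap'])
S=snap('side'); T=snap('top')
A=cv2.resize(S['frame'][240:440,240:400],None,fx=2.5,fy=2.5); B=cv2.resize(T['frame'][210:370,370:530],None,fx=2.5,fy=2.5)
C=np.zeros((500,800,3),np.uint8); C[:,:400]=A; C[:400,400:]=B; cv2.imwrite('pics/lift.png',C[...,::-1])
p,Q=plan(p,Q,[.616,-.2147,.30],down(-40),8)
```

```text
5.25 [ 0.4603 -0.3323  0.3955] [-0.43068505 -0.22040496 -1.21988695] 0.05345091222876698
xyz [[0.0238, 0.0054, 0.0119], [0.0238, 0.0055, 0.012], [0.0237, 0.0054, 0.0119], [0.0238, 0.0054, 0.0119], [0.0238, 0.0055, 0.0119], [0.0238, 0.0054, 0.012], [0.0238, 0.0055, 0.0119], [0.0237, 0.0054, 0.0119]] dr [-0.01, 0.0, -0.01] end [ 0.616  -0.2147  0.3   ]
```

View pics/lift.png

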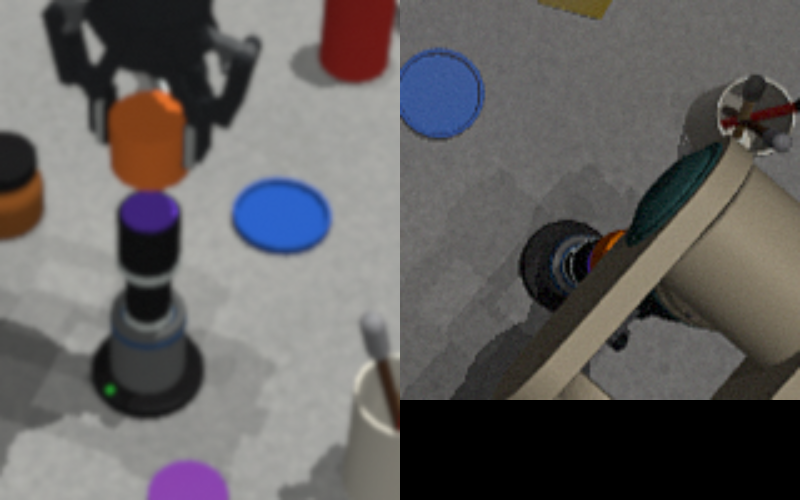

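The side view shows the cap held clear above the torch. The torch is still upright in its cup with the violet lens bare, at crop (150,212), and the dish is free. Next I'll carry the cap to the dish.

Call:
{"api": "servo_tool", "payload": {
  "xyz": [
    [0.015, 0.0034, 0],
    [0.0238, 0.0054, 0.008],
    [0.0238, 0.0054, 0.012],
    [0.0238, 0.0054, 0.015],
    [0.0238, 0.0054, 0.015],
    [0.0238, 0.0054, 0.015],
    [0.0238, 0.0054, 0.015],
    [0.0238, 0.0054, 0.015],
    [0.008, 0.0018, 0.005],
    [0, 0, 0]
  ],
  "dr": [
    [0, 0, 0],
    [0, 0, 0],
    [0, 0, 0],
    [0, 0, 0],
    [0, 0, 0],
    [0, 0, 0],
    [0, 0, 0],
    [0, 0, 0],
    [0, 0, 0],
    [0, 0, 0]
  ],
  "grip": [0.05, 0.05, 0.05, 0.05, 0.05, 0.05, 0.05, 0.05, 0.05, 0.05]
}}

```text
clock: 6.6
position: [0.6156, -0.2145, 0.2956]
eef_rot: [-2.847, -1.327, 0.001]
contact_force: [-0.4, 0.2, -0.1]
finger_gap: 0.0535
grasp_force: 26.4
```

Run:
```python
from h import *
p,Q=cur(); st=ctrl.read_state(); print(st['clock'],p.round(4),st['contact_force'],st['finger_gap'])
p,Q=plan(p,Q,[.6155,-.2155,.1945],down(-40),7)
```

```text
6.6 [ 0.6156 -0.2145  0.2956] [-0.44224996  0.20874777 -0.10339815] 0.053527258350435675
xyz [[-0.0001, 0.0001, 0.0144], [-0.0001, 0.0001, 0.0145], [-0.0001, 0.0001, 0.0144], [-0.0001, 0.0001, 0.0145], [-0.0001, 0.0, 0.0144], [-0.0001, 0.0001, 0.0145], [-0.0001, 0.0001, 0.0144]] dr [-0.01, 0.0, -0.01] end [ 0.6155 -0.2155  0.1945]
```

Call:
{"api": "servo_tool", "payload": {
  "xyz": [
    [0, 0, 0.01],
    [0, 0, 0.016],
    [0, 0, 0.018],
    [0, 0, 0.018],
    [0, 0, 0.016],
    [0, 0, 0.01],
    [0, 0, 0.007],
    [0, 0, 0.005],
    [0, 0, 0.001],
    [0, 0, 0]
  ],
  "dr": [
    [0, 0, 0],
    [0, 0, 0],
    [0, 0, 0],
    [0, 0, 0],
    [0, 0, 0],
    [0, 0, 0],
    [0, 0, 0],
    [0, 0, 0],
    [0, 0, 0],
    [0, 0, 0]
  ],
  "grip": [0.05, 0.05, 0.05, 0.05, 0.05, 0.05, 0.05, 0.05, 0.05, 0.05]
}}

```text
clock: 7.85
position: [0.6154, -0.215, 0.1954]
eef_rot: [2.848, 1.325, 0.001]
contact_force: [0.6, 0.6, -0.6]
finger_gap: 0.0531
grasp_force: 26.4
```

Run:
```python
from h import *
p,Q=cur(); st=ctrl.read_state(); print(st['clock'],p.round(4),np.round(st['contact_force'],2))
S=snap('side'); 
A=cv2.resize(S['frame'][250:370,290:430],None,fx=4,fy=4,interpolation=cv2.INTER_CUBIC); cv2.imwrite('pics/dish.png',A[...,::-1])
```

```text
7.85 [ 0.6154 -0.215   0.1954] [ 0.62  0.59 -0.63]
```

View pics/dish.png

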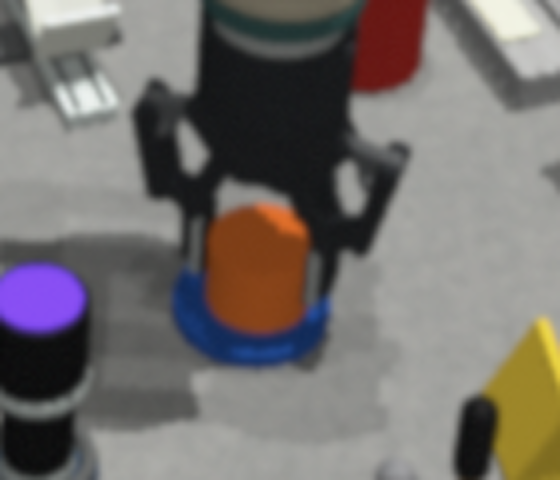

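The cap hangs centred over the dish, about 8 mm above the floor. I'll lower it gently.

Call:
{"api": "servo_tool", "payload": {
  "xyz": [
    [0, 0, 0.002],
    [0, 0, 0.0015],
    [0, 0, 0.001],
    [0, 0, 0.001],
    [0, 0, 0.001],
    [0, 0, 0.0005],
    [0, 0, 0.0005],
    [0, 0, 0],
    [0, 0, 0],
    [0, 0, 0]
  ],
  "dr": [
    [0, 0, 0],
    [0, 0, 0],
    [0, 0, 0],
    [0, 0, 0],
    [0, 0, 0],
    [0, 0, 0],
    [0, 0, 0],
    [0, 0, 0],
    [0, 0, 0],
    [0, 0, 0]
  ],
  "grip": [0.05, 0.05, 0.05, 0.05, 0.05, 0.05, 0.05, 0.05, 0.05, 0.05]
}}

```text
clock: 9.15
position: [0.6153, -0.215, 0.1877]
eef_rot: [2.848, 1.325, 0.0]
contact_force: [-1.0, -0.2, 1.8]
finger_gap: 0.0532
grasp_force: 26.6
```

Call:
{"api": "servo_tool", "payload": {
  "xyz": [
    [0, 0, 0.0005],
    [0, 0, 0.0005],
    [0, 0, 0],
    [0, 0, 0],
    [0, 0, 0],
    [0, 0, 0],
    [0, 0, -0.004],
    [0, 0, -0.015],
    [0, 0, -0.025],
    [0, 0, -0.03]
  ],
  "dr": [
    [0, 0, 0],
    [0, 0, 0],
    [0, 0, 0],
    [0, 0, 0],
    [0, 0, 0],
    [0, 0, 0],
    [0, 0, 0],
    [0, 0, 0],
    [0, 0, 0],
    [0, 0, 0]
  ],
  "grip": [0.05, 0.05, 0.05, 0.06, 0.07, 0.075, 0.075, 0.085, 0.085, 0.085]
}}

```text
clock: 10.4
position: [0.6152, -0.215, 0.2621]
eef_rot: [2.848, 1.325, 0.0]
contact_force: [0.9, 0.2, 0.5]
finger_gap: 0.0851
grasp_force: 0.0
```

Run:
```python
from h import *
p,Q=cur(); st=ctrl.read_state(); print(st['clock'],p.round(4),np.round(st['contact_force'],2),np.round(st['q'],3))
az=-42; RA=down(az,50); g=np.array([.462,-.330,.146]); tcp=g-.155*RA[:,2]; print('RA',RA.round(3).tolist(),'tcp grasp',tcp, 'pre',tcp-.09*RA[:,2])
p,Q=plan(p,Q,[.5,-.33,.38],down(-42,20),6)
p,Q=plan(p,Q,tcp-.09*RA[:,2],RA,6)
# lens position by both cameras
T=snap('top'); S=snap('side')
for n,s in (('top',T),('side',S)):
    h=cv2.cvtColor(s['frame'],cv2.COLOR_RGB2HSV); m=cv2.inRange(h,(120,100,60),(150,255,255)); u=proj(s,[.462,-.33,.168])[0].astype(int); k=np.zeros_like(m); k[u[1]-22:u[1]+22,u[0]-22:u[0]+22]=m[u[1]-22:u[1]+22,u[0]-22:u[0]+22]
    ys,xs=np.nonzero(k); print(n,len(xs),u, len(xs) and atz(s,((xs.min()+xs.max())/2,(ys.min()+ys.max())/2),.168))
```

```text
10.4 [ 0.6152 -0.215   0.2621] [0.92 0.16 0.5 ] [-0.393  0.488  1.169 -0.     1.483  0.307]
RA [[0.43, 0.743, 0.513], [0.478, -0.669, 0.569], [0.766, 0.0, -0.643]] tcp grasp [ 0.38254951 -0.4182387   0.24563208] pre [ 0.33641697 -0.46947408  0.30348296]
xyz [[-0.027, -0.0023, -0.0196], [-0.0259, -0.0022, -0.0212], [-0.0246, -0.002, -0.0227], [-0.0232, -0.0019, -0.024], [-0.0219, -0.0017, -0.0254], [-0.0203, -0.0016, -0.0266]] dr [-0.05, 3.33, 0.32] end [ 0.5  -0.33  0.38]
xyz [[-0.0377, -0.0047, -0.0001], [-0.0376, -0.0047, -0.0035], [-0.0372, -0.0047, -0.0067], [-0.0364, -0.0047, -0.0099], [-0.0354, -0.0046, -0.013], [-0.0341, -0.0047, -0.0161]] dr [-0.0, 5.0, -0.0] end [ 0.3365 -0.4695  0.3035]
top 308 [452 315] [ 0.46295075 -0.33248867  0.168     ]
side 373 [299 322] [ 0.46065377 -0.33345166  0.168     ]
```

Run:
```python
from h import *
p,Q=cur()
RA=down(-42,50); g=np.array([.462,-.333,.146]); tcp=g-.150*RA[:,2]; pre=tcp-.09*RA[:,2]+[0,0,.01]; print(tcp,pre)
p,Q=plan(p,Q,[.5,-.33,.40],down(-42,20),5)
p,Q=plan(p,Q,pre,RA,5)
```

```text
[ 0.38511243 -0.41839229  0.24241814] [ 0.33897989 -0.46962767  0.31026903]
xyz [[-0.0324, -0.0028, -0.0268], [-0.0305, -0.0025, -0.029], [-0.0285, -0.0024, -0.0311], [-0.0262, -0.0022, -0.0329], [-0.024, -0.0021, -0.0347]] dr [0.03, 3.97, 0.4] end [ 0.4999 -0.33    0.4   ]
xyz [[-0.0459, -0.0052, 0.0024], [-0.0459, -0.0052, -0.0024], [-0.0453, -0.0053, -0.0072], [-0.0444, -0.0052, -0.0119], [-0.0429, -0.0052, -0.0165]] dr [0.0, 6.0, -0.0] end [ 0.339  -0.4696  0.3103]
```

Call:
{"api": "servo_tool", "payload": {
  "xyz": [
    [-0.0324, -0.0028, -0.0268],
    [-0.0305, -0.0025, -0.029],
    [-0.0285, -0.0024, -0.0311],
    [-0.0262, -0.0022, -0.0329],
    [-0.024, -0.0021, -0.0347],
    [-0.0459, -0.0052, 0.0024],
    [-0.0459, -0.0052, -0.0024],
    [-0.0453, -0.0053, -0.0072],
    [-0.0444, -0.0052, -0.0119],
    [-0.0429, -0.0052, -0.0165]
  ],
  "dr": [
    [0, 4, 0.4],
    [0, 4, 0.4],
    [0, 4, 0.4],
    [0, 4, 0.4],
    [0, 4, 0.4],
    [0, 6, 0],
    [0, 6, 0],
    [0, 6, 0],
    [0, 6, 0],
    [0, 6, 0]
  ],
  "grip": [0.085, 0.085, 0.085, 0.085, 0.085, 0.085, 0.085, 0.085, 0.085, 0.085]
}}

```text
clock: 11.75
position: [0.3373, -0.4701, 0.3044]
eef_rot: [-2.347, -1.04, -1.096]
contact_force: [0.4, 0.0, -0.1]
finger_gap: 0.0851
grasp_force: 0.0
```

```bash
cat > chk.py <<'E'
from h import *
import sys
p,Q=cur(); st=ctrl.read_state(); print(round(st['clock'],2),p.round(4),'R',Q.round(3).tolist(),'F',np.round(st['contact_force'],1),'M',np.round(st['moment'],2),'q',np.round(st['q'],2),st['finger_gap'])
E
python3 chk.py
python3 - <<'E'
from h import *
ctrl.snapshot('top')
S=snap('side')
A=cv2.resize(S['frame'][220:460,160:480],None,fx=2.3,fy=2.3,interpolation=cv2.INTER_CUBIC); cv2.imwrite('pics/pre.png',A[...,::-1])
p,Q=cur()
RA=down(-42,50); g=np.array([.462,-.333,.146]); tcp=g-.150*RA[:,2]
plan(p,Q,tcp,RA,8)
E
```

```text
11.75 [ 0.3373 -0.4701  0.3044] R [[0.432, 0.742, 0.512], [0.473, -0.67, 0.572], [0.768, -0.005, -0.64]] F [ 0.4  0.  -0.1] M [-0.27  0.24 -0.02] q [-1.14  0.35  1.34  0.81  1.8  -0.36] 0.08507721034786743
xyz [[0.0001, 0.0002, 0.0117], [0.0002, 0.0002, 0.0117], [0.0001, 0.0002, 0.0117], [0.0002, 0.0002, 0.0118], [0.0001, 0.0002, 0.0117], [0.0002, 0.0002, 0.0117], [0.0001, 0.0002, 0.0117], [0.0002, 0.0002, 0.0117]] dr [-0.02, -0.02, -0.09] end [ 0.3851 -0.4184  0.2424]
```

View pics/pre.png

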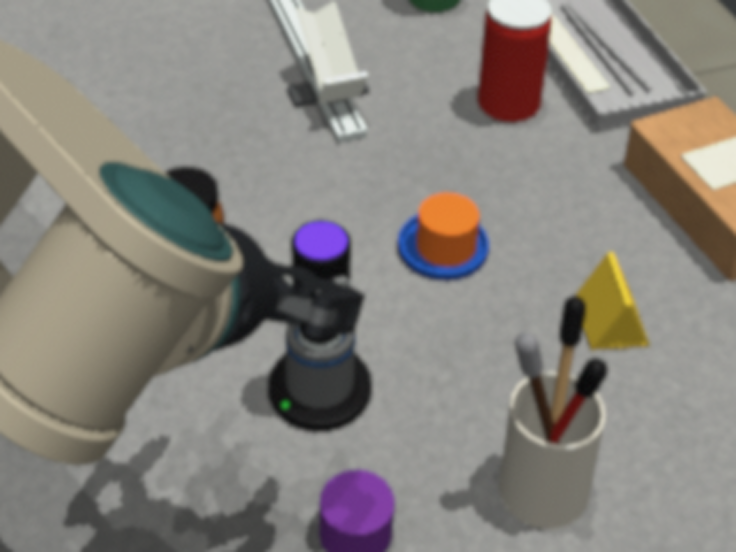

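The cap lies flat in the dish at (447,230), and the gripper is aligned for the slanted approach to the torch head. Next I'll advance and grip.

Call:
{"api": "servo_tool", "payload": {
  "xyz": [
    [0, 0, 0.012],
    [0, 0.0005, 0.016],
    [0, 0.0005, 0.016],
    [0, 0.0005, 0.016],
    [0, 0, 0.014],
    [0, 0, 0.012],
    [0, 0, 0.008],
    [0, 0, 0],
    [0, 0, 0],
    [0, 0, 0]
  ],
  "dr": [
    [0, 0, 0],
    [0, 0, 0],
    [0, 0, 0],
    [0, 0, 0],
    [0, 0, 0],
    [0, 0, 0],
    [0, 0, 0],
    [0, 0, 0],
    [0, 0, 0],
    [0, 0, 0]
  ],
  "grip": [0.085, 0.085, 0.085, 0.085, 0.085, 0.085, 0.085, 0.085, 0.085, 0.085]
}}

```text
clock: 13.1
position: [0.3875, -0.417, 0.2449]
eef_rot: [-2.35, -1.041, -1.092]
contact_force: [0.0, -0.4, -0.5]
finger_gap: 0.0849
grasp_force: 0.0
```

```bash
python3 chk.py
```

```text
13.1 [ 0.3875 -0.417   0.2449] R [[0.434, 0.742, 0.511], [0.475, -0.67, 0.571], [0.766, -0.005, -0.643]] F [ 0.  -0.4 -0.5] M [-0.28  0.26 -0.04] q [-1.03  0.36  1.45  0.82  1.63 -0.37] 0.08489594039311216
```

Call:
{"api": "servo_tool", "payload": {
  "xyz": [
    [0, 0, 0],
    [0, 0, 0],
    [0, 0, 0],
    [0, 0, 0],
    [0, 0, 0],
    [0, 0, 0],
    [0, 0, 0],
    [0, 0, 0],
    [0, 0, 0],
    [0, 0, 0]
  ],
  "dr": [
    [0, 0, 0],
    [0, 0, 0],
    [0, 0, 0],
    [0, 0, 0],
    [0, 0, 0],
    [0, 0, 0],
    [0, 0, 0],
    [0, 0, 0],
    [0, 0, 0],
    [0, 0, 0]
  ],
  "grip": [0.07, 0.06, 0.05, 0.04, 0.04, 0.04, 0.04, 0.04, 0.04, 0.04],
  "newtons": 90
}}

```text
clock: 14.35
position: [0.3877, -0.4166, 0.2447]
eef_rot: [-2.349, -1.041, -1.092]
contact_force: [-2.4, 1.6, 5.4]
finger_gap: 0.0425
grasp_force: 90.6
```

```bash
python3 chk.py
python3 - <<'E'
from h import *
p,Q=cur(); plan(p,Q,p+[0,0,.13],Q,9)
E
```

```text
14.35 [ 0.3877 -0.4166  0.2447] R [[0.434, 0.743, 0.51], [0.474, -0.67, 0.572], [0.766, -0.006, -0.643]] F [-2.4  1.6  5.4] M [0.45 0.37 0.32] q [-1.03  0.36  1.45  0.82  1.63 -0.37] 0.042549272071731446
xyz [[0.0111, -0.0001, -0.0093], [0.011, -0.0001, -0.0093], [0.0111, -0.0001, -0.0092], [0.0111, -0.0, -0.0093], [0.011, -0.0001, -0.0093], [0.0111, -0.0001, -0.0093], [0.0111, -0.0001, -0.0093], [0.011, -0.0001, -0.0093], [0.0111, -0.0001, -0.0092]] dr [0.0, 0.0, 0.0] end [ 0.3877 -0.4166  0.3747]
```

Call:
{"api": "servo_tool", "payload": {
  "xyz": [
    [0.0055, 0, -0.0046],
    [0.011, 0, -0.0093],
    [0.011, 0, -0.0093],
    [0.011, 0, -0.0093],
    [0.011, 0, -0.0093],
    [0.011, 0, -0.0093],
    [0.011, 0, -0.0093],
    [0.011, 0, -0.0093],
    [0.011, 0, -0.0093],
    [0.0055, 0, -0.0046]
  ],
  "dr": [
    [0, 0, 0],
    [0, 0, 0],
    [0, 0, 0],
    [0, 0, 0],
    [0, 0, 0],
    [0, 0, 0],
    [0, 0, 0],
    [0, 0, 0],
    [0, 0, 0],
    [0, 0, 0]
  ],
  "grip": [0.04, 0.04, 0.04, 0.04, 0.04, 0.04, 0.04, 0.04, 0.04, 0.04]
}}

```text
clock: 15.6
position: [0.388, -0.4175, 0.3753]
eef_rot: [-2.35, -1.042, -1.092]
contact_force: [-0.1, 0.2, -1.6]
finger_gap: 0.0425
grasp_force: 91.0
```

```bash
python3 chk.py
python3 - <<'E'
from h import *
S=snap('side'); T=snap('top')
A=cv2.resize(S['frame'][200:420,180:420],None,fx=2.4,fy=2.4,interpolation=cv2.INTER_CUBIC); cv2.imwrite('pics/lift2.png',A[...,::-1])
E
```

```text
15.6 [ 0.388  -0.4175  0.3753] R [[0.433, 0.743, 0.511], [0.475, -0.67, 0.571], [0.766, -0.005, -0.643]] F [-0.1  0.2 -1.6] M [-0.5   0.42  0.03] q [-1.03  0.24  1.32  0.85  1.8  -0.18] 0.04253351527456905
```

View pics/lift2.png

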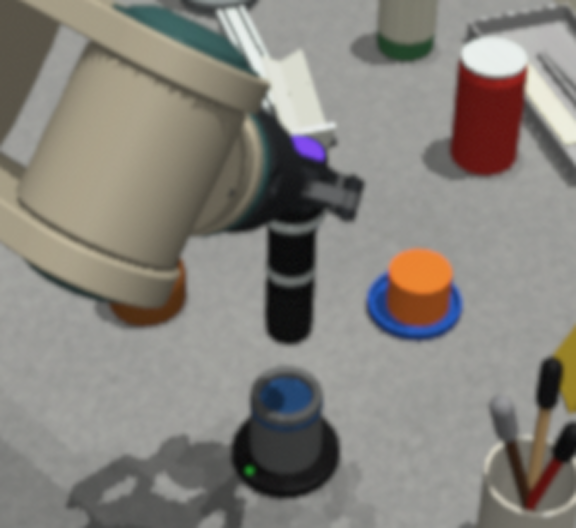

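The torch is out of the cup and hangs vertical, with its tail at crop (290,335) well above the empty cup; the cap is undisturbed. Next I'll plan the carry to a hover above the cradle.

```bash
cat > carry.py <<'E'
from h import *
from cr import W,ax
cp=np.load('cradle.npy')
R0=R.from_rotvec([-2.349,-1.041,-1.092]).as_matrix(); p0=np.array([.3877,-.4166,.2447])
g=p0+.147*R0[:,2]; tail=np.array([g[0],g[1],.008])
print('torch xy',g)
tt=R0.T@(tail-p0); dt=R0.T@np.array([0,0,1.])
def target(along,perp,cp=cp):
    foot=W(cp,ax(0,0,0))[0]; d=W(cp,ax(0,1,0))[0]-foot; x=np.array([np.cos(cp[2]),np.sin(cp[2]),0]); n=np.cross(x,d)
    y=np.array([0,1,0])-dt[1]*dt; y/=np.linalg.norm(y)
    RB=np.c_[d,x,np.cross(d,x)]@np.c_[dt,y,np.cross(dt,y)].T
    return foot+along*d+perp*n-RB@tt, RB
def torch(p,Q):
    a=p+Q@tt; foot=W(cp,ax(0,0,0))[0]; d=W(cp,ax(0,1,0))[0]-foot; x=np.array([np.cos(cp[2]),np.sin(cp[2]),0]); n=np.cross(x,d)
    v=a-foot; return 'x,along,perp mm',np.round([v@x*1e3,v@d*1e3,v@n*1e3],1),'dir err deg',np.round(np.degrees([(Q@dt)@x,(Q@dt)@n]),2)
E
python3 - <<'E'
from carry import *
p,Q=cur(); pB,RB=target(.012,.06); print(pB,RB.round(3).tolist(),'toolz',RB[:,2])
n=20; w=R.from_matrix(Q.T@RB).as_rotvec(degrees=True)/n; print('w',w)
pp,QQ=plan(p,Q,pB,RB,n)
Q2=Q.copy(); 
for i in range(n+1):
    pi=p+(pB-p)*i/n; Qi=Q@R.from_rotvec(w*i,degrees=True).as_matrix()
    if i%3==0: print(i,'tail',(pi+Qi@tt).round(3),'lens',(pi+Qi@(tt+.16*dt)).round(3),'tcp',pi.round(3))
E
```

```text
torch xy [ 0.46274295 -0.33262591  0.15022297]
[0.58698005 0.13546653 0.30655023] [[0.013, 1.0, -0.006], [0.966, -0.014, -0.259], [-0.259, -0.002, -0.966]] toolz [-0.00579808 -0.25867235 -0.96594772]
w [ 0.64195755 -3.11068856 -2.07743956]
xyz [[0.0149, -0.0111, 0.023], [0.0164, -0.0103, 0.0223], [0.0181, -0.0094, 0.0215], [0.0195, -0.0085, 0.0206], [0.0208, -0.0075, 0.0195], [0.0222, -0.0066, 0.0185], [0.0233, -0.0055, 0.0173], [0.0245, -0.0044, 0.016], [0.0254, -0.0034, 0.0148], [0.0262, -0.0023, 0.0133], [0.0271, -0.0012, 0.012], [0.0276, -0.0001, 0.0104], [0.0282, 0.0011, 0.009], [0.0286, 0.0022, 0.0074], [0.0288, 0.0033, 0.0058], [0.0289, 0.0044, 0.0042], [0.029, 0.0055, 0.0025], [0.0288, 0.0065, 0.0009], [0.0285, 0.0076, -0.0007], [0.0282, 0.0086, -0.0023]] dr [0.64, -3.11, -2.08] end [0.587  0.1354 0.3065]
0 tail [ 0.463 -0.333  0.137] lens [ 0.463 -0.333  0.297] tcp [ 0.388 -0.417  0.374]
3 tail [ 0.471 -0.284  0.112] lens [ 0.48  -0.258  0.269] tcp [ 0.418 -0.335  0.364]
6 tail [ 0.481 -0.238  0.094] lens [ 0.496 -0.186  0.244] tcp [ 0.448 -0.252  0.353]
9 tail [ 0.495 -0.195  0.083] lens [ 0.513 -0.118  0.222] tcp [ 0.478 -0.169  0.343]
12 tail [ 0.514 -0.153  0.08 ] lens [ 0.531 -0.052  0.203] tcp [ 0.507 -0.086  0.333]
15 tail [ 0.536 -0.109  0.084] lens [0.55  0.011 0.188] tcp [ 0.537 -0.003  0.323]
18 tail [ 0.564 -0.064  0.094] lens [0.571 0.073 0.177] tcp [0.567 0.08  0.313]
```

Call:
{"api": "servo_tool", "payload": {
  "xyz": [
    [0.015, -0.011, 0.022],
    [0.0164, -0.0103, 0.0213],
    [0.018, -0.0094, 0.0205],
    [0.0195, -0.0085, 0.0196],
    [0.0208, -0.0075, 0.0185],
    [0.0222, -0.0066, 0.0175],
    [0.0233, -0.0055, 0.0163],
    [0.0245, -0.0044, 0.015],
    [0.0254, -0.0034, 0.0138],
    [0.0262, -0.0023, 0.0123]
  ],
  "dr": [
    [0.64, -3.11, -2.08],
    [0.64, -3.11, -2.08],
    [0.64, -3.11, -2.08],
    [0.64, -3.11, -2.08],
    [0.64, -3.11, -2.08],
    [0.64, -3.11, -2.08],
    [0.64, -3.11, -2.08],
    [0.64, -3.11, -2.08],
    [0.64, -3.11, -2.08],
    [0.64, -3.11, -2.08]
  ],
  "grip": [0.04, 0.04, 0.04, 0.04, 0.04, 0.04, 0.04, 0.04, 0.04, 0.04]
}}

```text
clock: 17.05
position: [0.484, -0.1446, 0.3476]
eef_rot: [-2.479, -1.72, -0.468]
contact_force: [-0.5, 0.5, -2.4]
finger_gap: 0.0421
grasp_force: 91.2
```

Call:
{"api": "servo_tool", "payload": {
  "xyz": [
    [0.027, -0.0012, 0.011],
    [0.0276, 0, 0.0094],
    [0.0282, 0.0011, 0.008],
    [0.0286, 0.0022, 0.0064],
    [0.0288, 0.0033, 0.0048],
    [0.0289, 0.0044, 0.0032],
    [0.029, 0.0055, 0.0015],
    [0.0288, 0.0065, -0.0001],
    [0.0285, 0.0076, -0.0017],
    [0.0282, 0.0086, -0.0033]
  ],
  "dr": [
    [0.64, -3.11, -2.08],
    [0.64, -3.11, -2.08],
    [0.64, -3.11, -2.08],
    [0.64, -3.11, -2.08],
    [0.64, -3.11, -2.08],
    [0.64, -3.11, -2.08],
    [0.64, -3.11, -2.08],
    [0.64, -3.11, -2.08],
    [0.64, -3.11, -2.08],
    [0.64, -3.11, -2.08]
  ],
  "grip": [0.04, 0.04, 0.04, 0.04, 0.04, 0.04, 0.04, 0.04, 0.04, 0.04]
}}

```text
clock: 18.3
position: [0.5826, 0.1315, 0.3235]
eef_rot: [2.095, 2.071, -0.281]
contact_force: [-0.1, 0.4, -2.0]
finger_gap: 0.0425
grasp_force: 91.2
```

```bash
python3 chk.py
python3 - <<'E'
from carry import *
p,Q=cur(); print(torch(p,Q)); pB,RB=target(.008,.015); plan(p,Q,pB,RB,8)
S=snap('side'); T=snap('top')
for n,s in (('t',T),('s',S)):
    print(n,'pred tail,lens',proj(s,[p+Q@tt,p+Q@(tt+.16*dt)]).round(1).tolist())
A=cv2.resize(S['frame'][120:320,220:400],None,fx=2.2,fy=2.2,interpolation=cv2.INTER_CUBIC); B=cv2.resize(T['frame'][190:320,150:330],None,fx=2.2,fy=2.2,interpolation=cv2.INTER_CUBIC)
C=np.zeros((440,792,3),np.uint8); C[:440,:396]=A; C[:286,396:]=B; cv2.imwrite('pics/hover.png',C[...,::-1])
E
```

```text
18.3 [0.5826 0.1315 0.3235] R [[0.011, 1.0, -0.007], [0.965, -0.012, -0.26], [-0.26, -0.004, -0.966]] F [-0.1  0.4 -2. ] M [ 0.41 -0.01  0.  ] q [ 0.21  0.32  1.27 -0.26  1.61  0.21] 0.042502704093119265
torch xy [ 0.46274295 -0.33262591  0.15022297]
('x,along,perp mm', array([-4. , 16.6, 75.8]), 'dir err deg', array([-0.18, -0.01]))
xyz [[0.0041, 0.0006, 0.0065], [0.004, 0.0005, 0.0065], [0.0041, 0.0006, 0.0065], [0.004, 0.0006, 0.0065], [0.0041, 0.0005, 0.0066], [0.004, 0.0006, 0.0065], [0.0041, 0.0006, 0.0065], [0.0041, 0.0005, 0.0065]] dr [-0.0, 0.0, 0.03] end [0.5871 0.1509 0.264 ]
t pred tail,lens [[304.9, 254.4], [230.2, 248.1]]
s pred tail,lens [[309.8, 233.4], [290.3, 173.3]]
```

View pics/hover.png

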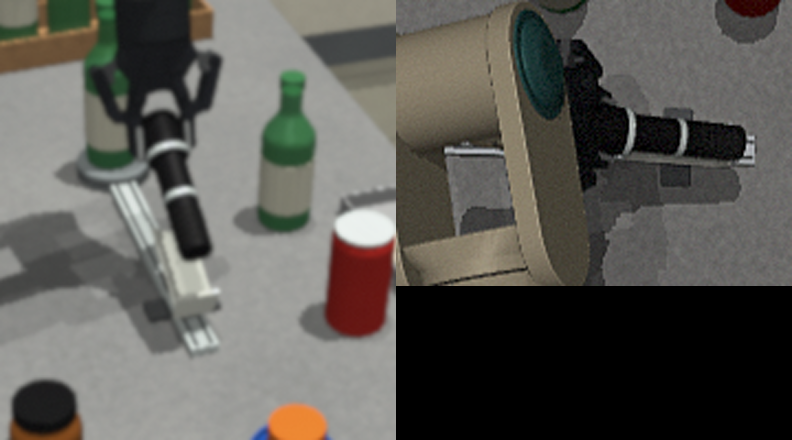

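The hover view matches the prediction: the tail is seen at top (309,255), where its far edge was expected at (309,254), and at side (309.5,232) against a predicted (310,233). The torch is above the V with the right slope and the bottle is clear. Next I'll go down to 15 mm above the seat.

Call:
{"api": "servo_tool", "payload": {
  "xyz": [
    [0.003, 0.0006, 0.004],
    [0.0045, 0.0006, 0.0075],
    [0.0045, 0.0006, 0.0075],
    [0.0045, 0.0006, 0.0075],
    [0.0045, 0.0006, 0.0075],
    [0.0045, 0.0006, 0.0075],
    [0.004, 0.0006, 0.0065],
    [0.003, 0.0003, 0.004],
    [0, 0, 0],
    [0, 0, 0]
  ],
  "dr": [
    [0, 0, 0],
    [0, 0, 0],
    [0, 0, 0],
    [0, 0, 0],
    [0, 0, 0],
    [0, 0, 0],
    [0, 0, 0],
    [0, 0, 0],
    [0, 0, 0],
    [0, 0, 0]
  ],
  "grip": [0.04, 0.04, 0.04, 0.04, 0.04, 0.04, 0.04, 0.04, 0.04, 0.04]
}}

```text
clock: 19.75
position: [0.5873, 0.1483, 0.2664]
eef_rot: [2.096, 2.069, -0.277]
contact_force: [-0.4, 0.0, -2.7]
finger_gap: 0.042
grasp_force: 91.6
```

```bash
python3 chk.py
python3 - <<'E'
from carry import *
p,Q=cur(); print(torch(p,Q)); pB,RB=target(.006,.004); plan(p,Q,pB,RB,7)
T=snap('top'); print('pred',proj(T,[p+Q@tt,p+Q@(tt+.16*dt)]).round(1).tolist(),proj(T,W(cp,[ax(0,-.003,0),ax(0,.096,0)])).round(1).tolist())
f=T['frame'].astype(int).sum(2)
for c in (262,272,282,292,300): print(c,''.join('%4d'%v for v in f[236:274,c]))
E
```

```text
19.75 [0.5873 0.1483 0.2664] R [[0.013, 1.0, -0.004], [0.966, -0.013, -0.259], [-0.259, -0.0, -0.966]] F [-0.4  0.  -2.7] M [ 0.39  0.01 -0.04] q [ 0.23  0.38  1.3  -0.25  1.52  0.27] 0.042016387776421145
torch xy [ 0.46274295 -0.33262591  0.15022297]
('x,along,perp mm', array([ 0.7,  6.6, 18.4]), 'dir err deg', array([-0.08, -0.02]))
xyz [[0.0012, -0.0, 0.0016], [0.0013, -0.0001, 0.0016], [0.0012, 0.0, 0.0017], [0.0013, -0.0, 0.0016], [0.0012, -0.0001, 0.0016], [0.0012, 0.0, 0.0016], [0.0013, -0.0, 0.0016]] dr [0.02, 0.0, -0.0] end [0.5872 0.1537 0.2533]
pred [[298.1, 254.8], [226.6, 248.6]] [[298.7, 256.1], [256.1, 252.5]]
262  301 317 328 336 313 326 338 355   0  10  65   4  37  18  58  31  54   0  47  47  26  43   0  93 244 320 304 204 139 197 203 190 201 219 219 215 200 191
272  306 310 295 214 195 190 203 195 259 320 118   0   0   2   1   6   0   0   0 135 301 332 370 316 224 217 333 296 132 109  99 130 126 132 123 137 142  79
282  328 321 314 224 205 212 203 228 241 266 124  65  15  69  46  59  43  58  55  81  69  75  60  35  52  84 229 339 296  48 112 127 126 142 168 126 178 228
292  310 319 313 313 313 316 321 325 326 363 387 120  28  50  40  66  43  50  67  22  53  61  53  60  35  30 107 248 315 260 166 197 205 195 216 216 199 245
300  318 307 313 314 316 321 325 295 319 304 337 320 246   9   0   8   0  48   4   9  17   1   7   3  74 217 344 463 440 200 144 209 209 191 208 206 176 179
```

Call:
{"api": "servo_tool", "payload": {
  "xyz": [
    [0.0015, 0, 0.002],
    [0.0015, 0, 0.002],
    [0.0015, 0, 0.002],
    [0.001, 0, 0.0015],
    [0.001, 0, 0.001],
    [0.001, 0, 0.001],
    [0.0005, 0, 0.001],
    [0.0005, 0, 0.0005],
    [0, 0, 0],
    [0, 0, 0]
  ],
  "dr": [
    [0, 0, 0],
    [0, 0, 0],
    [0, 0, 0],
    [0, 0, 0],
    [0, 0, 0],
    [0, 0, 0],
    [0, 0, 0],
    [0, 0, 0],
    [0, 0, 0],
    [0, 0, 0]
  ],
  "grip": [0.04, 0.04, 0.04, 0.04, 0.04, 0.04, 0.04, 0.04, 0.04, 0.04]
}}

```text
clock: 21.15
position: [0.5873, 0.1537, 0.2533]
eef_rot: [2.096, 2.069, -0.277]
contact_force: [0.4, 0.0, -2.2]
finger_gap: 0.0424
grasp_force: 91.6
```

```bash
python3 chk.py
python3 - <<'E'
from carry import *
p,Q=cur(); print(torch(p,Q)); pB,RB=target(.005,0); plan(p,Q,pB,RB,7)
E
```

```text
21.15 [0.5873 0.1537 0.2533] R [[0.012, 1.0, -0.004], [0.966, -0.013, -0.259], [-0.259, -0.001, -0.966]] F [ 0.4  0.  -2.2] M [0.37 0.01 0.01] q [ 0.24  0.4   1.31 -0.25  1.5   0.28] 0.04235699367127334
torch xy [ 0.46274295 -0.33262591  0.15022297]
('x,along,perp mm', array([0.5, 5.9, 4.1]), 'dir err deg', array([-0.07, -0.03]))
xyz [[0.0003, -0.0, 0.0005], [0.0002, -0.0, 0.0005], [0.0003, -0.0001, 0.0006], [0.0003, 0.0, 0.0005], [0.0002, 0.0, 0.0005], [0.0003, -0.0, 0.0005], [0.0002, -0.0, 0.0006]] dr [0.01, 0.0, 0.0] end [0.5872 0.1544 0.2492]
```

Call:
{"api": "servo_tool", "payload": {
  "xyz": [
    [0.0003, 0, 0.0004],
    [0.0003, 0, 0.0004],
    [0.0003, 0, 0.0004],
    [0.0003, 0, 0.0004],
    [0.0003, 0, 0.0004],
    [0.0003, 0, 0.0004],
    [0, 0, 0],
    [0, 0, 0],
    [0, 0, 0],
    [0, 0, 0]
  ],
  "dr": [
    [0, 0, 0],
    [0, 0, 0],
    [0, 0, 0],
    [0, 0, 0],
    [0, 0, 0],
    [0, 0, 0],
    [0, 0, 0],
    [0, 0, 0],
    [0, 0, 0],
    [0, 0, 0]
  ],
  "grip": [0.04, 0.04, 0.04, 0.04, 0.04, 0.04, 0.04, 0.04, 0.04, 0.04]
}}

```text
clock: 22.5
position: [0.5873, 0.1548, 0.2505]
eef_rot: [2.096, 2.069, -0.277]
contact_force: [0.3, -0.4, -1.3]
finger_gap: 0.0424
grasp_force: 91.4
```

```bash
python3 chk.py
python3 - <<'E'
from carry import *
p,Q=cur(); print(torch(p,Q))
E
```

```text
22.5 [0.5873 0.1548 0.2505] R [[0.012, 1.0, -0.004], [0.966, -0.013, -0.259], [-0.259, -0.001, -0.966]] F [ 0.3 -0.4 -1.3] M [ 0.18 -0.08  0.05] q [ 0.24  0.4   1.31 -0.25  1.5   0.28] 0.042397523743660626
torch xy [ 0.46274295 -0.33262591  0.15022297]
('x,along,perp mm', array([0.6, 5.7, 1.1]), 'dir err deg', array([-0.07, -0.03]))
```

Call:
{"api": "servo_tool", "payload": {
  "xyz": [
    [0.0003, 0, 0.0004],
    [0.0003, 0, 0.0004],
    [0.0003, 0, 0.0004],
    [0, 0, 0],
    [0, 0, 0],
    [0, 0, 0],
    [0, 0, 0],
    [0, 0, 0],
    [0, 0, 0],
    [0, 0, 0]
  ],
  "dr": [
    [0, 0, 0],
    [0, 0, 0],
    [0, 0, 0],
    [0, 0, 0],
    [0, 0, 0],
    [0, 0, 0],
    [0, 0, 0],
    [0, 0, 0],
    [0, 0, 0],
    [0, 0, 0]
  ],
  "grip": [0.04, 0.04, 0.04, 0.04, 0.04, 0.04, 0.04, 0.04, 0.04, 0.04]
}}

```text
clock: 23.85
position: [0.5873, 0.1553, 0.2492]
eef_rot: [2.096, 2.069, -0.277]
contact_force: [0.5, -0.4, 2.3]
finger_gap: 0.0424
grasp_force: 91.5
```

```bash
python3 chk.py
```

```text
23.85 [0.5873 0.1553 0.2492] R [[0.012, 1.0, -0.004], [0.966, -0.013, -0.259], [-0.259, -0.001, -0.966]] F [ 0.5 -0.4  2.3] M [-0.34 -0.22  0.24] q [ 0.24  0.41  1.31 -0.25  1.49  0.28] 0.04237674723898879
```

There is light contact with the V (about +4.5 N). I'll slide down towards the foot stop.

Call:
{"api": "servo_tool", "payload": {
  "xyz": [
    [-0.0005, 0, 0.0004],
    [-0.0005, 0, 0.0004],
    [-0.0005, 0, 0.0004],
    [-0.0005, 0, 0.0004],
    [-0.0005, 0, 0.0004],
    [-0.0005, 0, 0.0004],
    [-0.0005, 0, 0.0004],
    [0, 0, 0],
    [0, 0, 0],
    [0, 0, 0]
  ],
  "dr": [
    [0, 0, 0],
    [0, 0, 0],
    [0, 0, 0],
    [0, 0, 0],
    [0, 0, 0],
    [0, 0, 0],
    [0, 0, 0],
    [0, 0, 0],
    [0, 0, 0],
    [0, 0, 0]
  ],
  "grip": [0.04, 0.04, 0.04, 0.04, 0.04, 0.04, 0.04, 0.04, 0.04, 0.04]
}}

```text
clock: 25.1
position: [0.5871, 0.1523, 0.2479]
eef_rot: [2.096, 2.071, -0.274]
contact_force: [-2.1, 7.9, 6.9]
finger_gap: 0.0421
grasp_force: 91.8
```

```bash
python3 chk.py
python3 - <<'E'
from carry import *
p,Q=cur(); print(torch(p,Q))
E
```

```text
25.1 [0.5871 0.1523 0.2479] R [[0.012, 1.0, -0.003], [0.966, -0.012, -0.257], [-0.257, -0.0, -0.966]] F [-2.1  7.9  6.9] M [0.63 0.19 0.01] q [ 0.24  0.4   1.32 -0.25  1.49  0.28] 0.04212279156573325
torch xy [ 0.46274295 -0.33262591  0.15022297]
('x,along,perp mm', array([ 0.6,  2.6, -0.6]), 'dir err deg', array([-0.12,  0.1 ]))
```

Call:
{"api": "servo_tool", "payload": {
  "xyz": [
    [-0.0004, 0, 0.0003],
    [-0.0004, 0, 0.0003],
    [0, 0, 0],
    [0, 0, 0],
    [0, 0, 0],
    [0, 0, 0],
    [0, 0, 0],
    [0, 0, 0],
    [0, 0, 0],
    [0, 0, 0]
  ],
  "dr": [
    [0, 0, 0],
    [0, 0, 0],
    [0, 0, 0],
    [0, 0, 0],
    [0, 0, 0],
    [0, 0, 0],
    [0, 0, 0],
    [0, 0, 0],
    [0, 0, 0],
    [0, 0, 0]
  ],
  "grip": [0.04, 0.04, 0.04, 0.04, 0.04, 0.04, 0.04, 0.04, 0.04, 0.04]
}}

```text
clock: 26.45
position: [0.587, 0.152, 0.248]
eef_rot: [2.096, 2.072, -0.272]
contact_force: [-1.8, 11.1, 8.8]
finger_gap: 0.0425
grasp_force: 92.0
```

```bash
python3 chk.py
python3 - <<'E'
from carry import *
p,Q=cur(); print(torch(p,Q))
E
```

```text
26.45 [0.587 0.152 0.248] R [[0.012, 1.0, -0.003], [0.967, -0.012, -0.256], [-0.256, 0.0, -0.967]] F [-1.8 11.1  8.8] M [ 1.08  0.43 -0.18] q [ 0.24  0.4   1.32 -0.25  1.49  0.28] 0.04248344058799412
torch xy [ 0.46274295 -0.33262591  0.15022297]
('x,along,perp mm', array([ 0.7,  2.6, -0.8]), 'dir err deg', array([-0.15,  0.18]))
```

It is blocked: I commanded 1 mm, it moved 0.3 mm, and the axial force rose, so the tail is on the stop. I'll ease off a little, open slowly and back away along the tool axis.

Call:
{"api": "servo_tool", "payload": {
  "xyz": [
    [0.0004, 0, -0.0003],
    [0, 0, 0],
    [0, 0, 0],
    [0, 0, 0],
    [0, 0, 0],
    [0, 0, 0],
    [0, 0, 0],
    [0, 0, 0],
    [0, 0, 0],
    [0, 0, 0]
  ],
  "dr": [
    [0, 0, 0],
    [0, 0, 0],
    [0, 0, 0],
    [0, 0, 0],
    [0, 0, 0],
    [0, 0, 0],
    [0, 0, 0],
    [0, 0, 0],
    [0, 0, 0],
    [0, 0, 0]
  ],
  "grip": [0.04, 0.043, 0.044, 0.046, 0.05, 0.06, 0.07, 0.08, 0.08, 0.08],
  "newtons": 20
}}

```text
clock: 27.8
position: [0.5872, 0.1508, 0.247]
eef_rot: [2.096, 2.069, -0.278]
contact_force: [0.0, -0.1, -0.3]
finger_gap: 0.0799
grasp_force: 0.0
```

```bash
python3 chk.py
```

```text
27.8 [0.5872 0.1508 0.247 ] R [[0.012, 1.0, -0.004], [0.966, -0.013, -0.259], [-0.259, -0.001, -0.966]] F [ 0.  -0.1 -0.3] M [ 0.18 -0.02  0.01] q [ 0.23  0.4   1.32 -0.25  1.49  0.28] 0.07993786223203318
```

Call:
{"api": "servo_tool", "payload": {
  "xyz": [
    [0, 0, -0.006],
    [0, 0, -0.012],
    [0, 0, -0.02],
    [0, 0, -0.025],
    [0, 0, -0.025],
    [0, 0, -0.025],
    [-0.01, -0.02, -0.02],
    [-0.02, -0.035, -0.01],
    [-0.02, -0.035, 0],
    [-0.01, -0.02, 0]
  ],
  "dr": [
    [0, 0, 0],
    [0, 0, 0],
    [0, 0, 0],
    [0, 0, 0],
    [0, 0, 0],
    [0, 0, 0],
    [0, 0, 0],
    [0, 0, 0],
    [0, 0, 0],
    [0, 0, 0]
  ],
  "grip": [0.085, 0.085, 0.085, 0.085, 0.085, 0.085, 0.085, 0.085, 0.085, 0.085]
}}

```text
clock: 29.05
position: [0.4756, 0.131, 0.4032]
eef_rot: [2.096, 2.068, -0.273]
contact_force: [0.5, -0.5, -0.4]
finger_gap: 0.0851
grasp_force: 0.0
```

```bash
python3 chk.py
python3 - <<'E'
from carry import *
S=snap('side'); T=snap('top')
print('seated pred top',proj(T,W(cp,[ax(0,0,0),ax(0,.16,0)])).round(1).tolist(),'side',proj(S,W(cp,[ax(0,0,0),ax(0,.16,0)])).round(1).tolist())
A=cv2.resize(S['frame'][140:350,230:400],None,fx=2.2,fy=2.2,interpolation=cv2.INTER_CUBIC); B=cv2.resize(T['frame'][220:290,110:410],None,fx=2.6,fy=2.6,interpolation=cv2.INTER_CUBIC)
D=cv2.resize(S['frame'][180:290,260:340],None,fx=3.4,fy=3.4,interpolation=cv2.INTER_CUBIC)
C=np.zeros((600,790,3),np.uint8); C[:182,:780]=B; C[190:564+26,:374]=A[:400]if A.shape[0]<=400 else A[62:462]; C[190:564,400:672]=D; cv2.imwrite('pics/final.png',C[...,::-1])
E
```

```text
29.05 [0.4756 0.131  0.4032] R [[0.013, 1.0, -0.001], [0.966, -0.013, -0.259], [-0.259, 0.002, -0.966]] F [ 0.5 -0.5 -0.4] M [ 0.09 -0.04 -0.03] q [ 0.25 -0.01  1.48 -0.26  1.74  0.23] 0.08511234542371543
torch xy [ 0.46274295 -0.33262591  0.15022297]
seated pred top [[297.5, 256.0], [227.0, 249.9]] side [[308.5, 255.9], [290.2, 197.2]]
```

View pics/final.png

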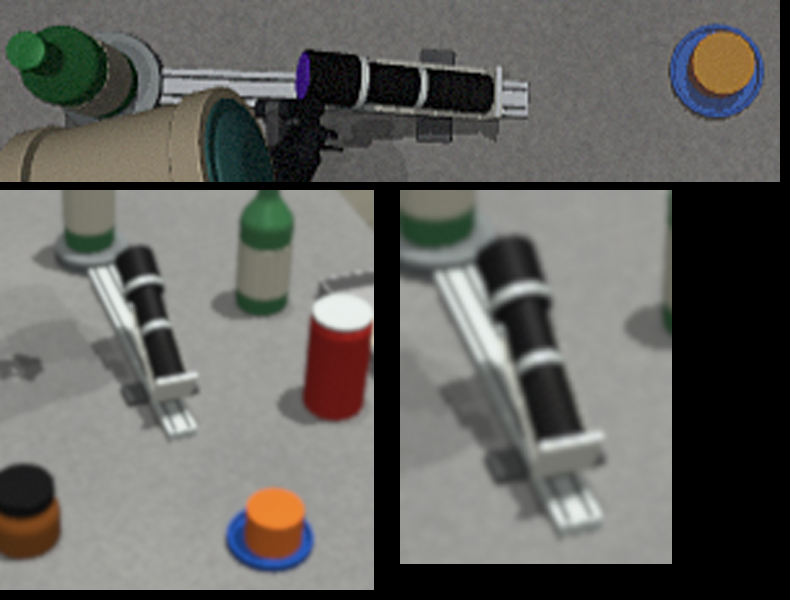

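The torch lies in the V with its violet lens (crop 303,75) towards the bottle and its tail at the stop (crop 493–498). The cap sits flat inside the dish at crop (723,62). I'll check the tail gap numerically.

Run:
```python
from carry import *
T=snap('top'); S=snap('side')
for h in (.017,.022): print(h,proj(T,W(cp,[ax(0,0,h),ax(0,-.006,h)])).round(1).tolist())
print('lens top edge',proj(T,W(cp,[ax(0,.16,.022),ax(0,.16,0),ax(0,.16,-.022)])).round(1).tolist())
f=T['frame'].astype(int).sum(2)
for r in (253,255,257): print(r,f[r,292:308].tolist())
for r in (247,250): print(r,f[r,218:234].tolist())
for k in ('exhibit','can','powder_jar'):
    print(k,[(round(d['p'],2),np.round(d['rect']).tolist()) for d in ctrl.silhouettes('side',k)][:2])
```

```text
torch xy [ 0.46274295 -0.33262591  0.15022297]
0.017 [[300.7, 255.4], [303.2, 255.6]]
0.022 [[301.6, 255.2], [304.1, 255.4]]
lens top edge [[230.2, 249.0], [227.0, 249.9], [223.9, 250.9]]
253 [85, 63, 64, 86, 64, 90, 23, 0, 332, 527, 542, 284, 357, 372, 367, 379]
255 [75, 51, 42, 71, 53, 48, 57, 4, 324, 530, 522, 442, 525, 532, 531, 440]
257 [57, 77, 57, 64, 45, 46, 42, 67, 343, 532, 506, 502, 498, 497, 496, 497]
247 [370, 354, 365, 351, 368, 341, 169, 171, 198, 188, 254, 64, 11, 50, 38, 67]
250 [294, 287, 272, 284, 295, 330, 172, 167, 182, 199, 244, 87, 49, 56, 19, 30]
exhibit [(0.88, [267.0, 160.0, 26.0, 72.0]), (0.34, [428.0, 352.0, 34.0, 44.0])]
can [(0.89, [383.0, 246.0, 32.0, 56.0]), (0.74, [300.0, 223.0, 32.0, 60.0])]
powder_jar [(0.57, [242.0, 316.0, 34.0, 42.0])]
```

```bash
python3 -c "
from cell import ctrl
print(ctrl.sign_off())"
```

```text
the job is handed in; nothing more can be done
None
```

The job is handed in: the orange cap sits mouth down in the blue dish, and the torch lies in the cradle with its tail on the foot stop and its bare lens facing the bottle. The last pictures showed nothing else disturbed and the arm clear, at about 29 s on the clock.

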